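Spacer sleeves onto the peg rail by height

TASK

Put the four aluminium spacer sleeves away on the peg rail lying on the bench, one standing over each peg, in order of height: the tallest on the peg next to the aluminium angle bracket, then each shorter one in turn, the shortest on the peg furthest from the bracket. Each must stand upright with its lower end resting on the rail, and leave the green tin where it is.

Things in the scene. Friction and masses are not known exactly. Their poses are not given: they have to be found in the camera images.
- sleeve_40: Loose plain aluminium spacer sleeve (a tube, open at both ends), the tallest of the four: 66 mm high, 40 mm outside diameter, 28 mm bore, about 114 g. Stands upright on the bench at the start. Origin: centre of its lower face; z up along its axis.
- sleeve_52: Loose plain aluminium spacer sleeve (a tube, open at both ends), the second tallest (and the widest) of the four: 54 mm high, 52 mm outside diameter, 32 mm bore, about 190 g. Stands upright on the bench at the start. Origin: centre of its lower face; z up along its axis.
- sleeve_34: Loose plain aluminium spacer sleeve (a tube, open at both ends), the third tallest (and the narrowest) of the four: 42 mm high, 34 mm outside diameter, 26 mm bore, about 45 g. Stands upright on the bench at the start. Origin: centre of its lower face; z up along its axis.
- sleeve_46: Loose plain aluminium spacer sleeve (a tube, open at both ends), the shortest of the four: 30 mm high, 46 mm outside diameter, 30 mm bore, about 77 g. Stands upright on the bench at the start. Origin: centre of its lower face; z up along its axis.
- peg_a: One of four identical upright steel pegs, 8 mm diameter, 22 mm tall, fixed in a row (each on a thin flat washer of 20 mm diameter) along the middle of a brown wooden rail (420 mm long, 64 mm wide, 18 mm thick, lying fixed on the bench). Neighbouring pegs are 63 to 87 mm apart. The letter says nothing about its place in the row. Origin: foot of the peg on the rail's top face, 18 mm above the bench; z up, y along the rail (either way).
- peg_b: One of four identical upright steel pegs, 8 mm diameter, 22 mm tall, fixed in a row (each on a thin flat washer of 20 mm diameter) along the middle of a brown wooden rail (420 mm long, 64 mm wide, 18 mm thick, lying fixed on the bench). Neighbouring pegs are 63 to 87 mm apart. The letter says nothing about its place in the row. Origin: foot of the peg on the rail's top face, 18 mm above the bench; z up, y along the rail (either way).
- peg_c: One of four identical upright steel pegs, 8 mm diameter, 22 mm tall, fixed in a row (each on a thin flat washer of 20 mm diameter) along the middle of a brown wooden rail (420 mm long, 64 mm wide, 18 mm thick, lying fixed on the bench). Neighbouring pegs are 63 to 87 mm apart. The letter says nothing about its place in the row. Origin: foot of the peg on the rail's top face, 18 mm above the bench; z up, y along the rail (either way).
- peg_d: One of four identical upright steel pegs, 8 mm diameter, 22 mm tall, fixed in a row (each on a thin flat washer of 20 mm diameter) along the middle of a brown wooden rail (420 mm long, 64 mm wide, 18 mm thick, lying fixed on the bench). Neighbouring pegs are 63 to 87 mm apart. The letter says nothing about its place in the row. Origin: foot of the peg on the rail's top face, 18 mm above the bench; z up, y along the rail (either way).
- bracket: Small fixed aluminium angle bracket screwed on top of the rail at one of its two ends, in line with the pegs and 62 to 74 mm from the nearest one: foot 44 mm across the rail by 30 mm along it, upright leg 42 mm tall. The rail's other end carries a fixed black bit holder, 28 mm tall, instead. Origin: centre of the foot's underside, on the rail's top face; z up, y along the rail (either way).
- tin: Loose round green tin of wall plugs with a steel lid, 74 mm diameter, 87 mm tall, 350 g, standing on the bench off one end of the rail; to be left alone. Origin: centre of its underside, z up. (A loose steel clevis pin 60 mm long lies off the rail's other end, and a caliper rail 270 mm tall stands far to the left, y = 0.60; neither is needed.)
Mind the look-alikes: they are no part of the job. What is shaped like the sleeve_46 but orange is not meant.

How it is judged (in metres and radians):
At the end, for the whole second after the job is handed in: Every sleeve stands upright (within 0.1 rad) over a peg with its lower face on the rail (within 4 mm), in order of height, the tallest nearest the bracket (distances from the bracket about 68, 143, 218 and 293 mm, each within 36 mm); all released and at rest ((horizontal distance between sleeve_40 and peg_a below 0.0115 m or horizontal distance between sleeve_40 and peg_b below 0.0115 m or horizontal distance between sleeve_40 and peg_c below 0.0115 m or horizontal distance between sleeve_40 and peg_d below 0.0115 m) and horizontal distance between sleeve_40 and bracket between 0.0315 and 0.1035 m and height (world z) of sleeve_40 between 0.014 and 0.022 m and angle between each of sleeve_40, sleeve_52, sleeve_34, sleeve_46's own z axis and vertical below 0.1 rad and linear speed of each of sleeve_40, sleeve_52, sleeve_34, sleeve_46 below 0.02 m/s and angular speed of each of sleeve_40, sleeve_52, sleeve_34, sleeve_46 below 0.2 rad/s and contact force between the fingers and sleeve_40 below 0.1 N and (horizontal distance between sleeve_52 and peg_a below 0.0135 m or horizontal distance between sleeve_52 and peg_b below 0.0135 m or horizontal distance between sleeve_52 and peg_c below 0.0135 m or horizontal distance between sleeve_52 and peg_d below 0.0135 m) and horizontal distance between sleeve_52 and bracket between 0.1065 and 0.1785 m and height (world z) of sleeve_52 between 0.014 and 0.022 m and contact force between the fingers and sleeve_52 below 0.1 N and (horizontal distance between sleeve_34 and peg_a below 0.0105 m or horizontal distance between sleeve_34 and peg_b below 0.0105 m or horizontal distance between sleeve_34 and peg_c below 0.0105 m or horizontal distance between sleeve_34 and peg_d below 0.0105 m) and horizontal distance between sleeve_34 and bracket between 0.1815 and 0.2535 m and height (world z) of sleeve_34 between 0.014 and 0.022 m and contact force between the fingers and sleeve_34 below 0.1 N and (horizontal distance between sleeve_46 and peg_a below 0.0125 m or horizontal distance between sleeve_46 and peg_b below 0.0125 m or horizontal distance between sleeve_46 and peg_c below 0.0125 m or horizontal distance between sleeve_46 and peg_d below 0.0125 m) and horizontal distance between sleeve_46 and bracket between 0.2565 and 0.3285 m and height (world z) of sleeve_46 between 0.014 and 0.022 m and contact force between the fingers and sleeve_46 below 0.1 N); the robot touches nothing.
It fails at once if the green tin is pushed away or tipped over (distance of tin from where it was at the start of the episode above 0.02 m or angle between tin's own z axis and vertical above 0.3 rad).
It also fails if it takes over 90 s, if anything falls off the work surface, if the arm or the gripper's body presses on something with over 40 N, if the wrist force passes 120 N, or if a joint passes its speed limit or range.

ROBOT

A 6-joint arm with a two-finger parallel gripper is mounted at the origin on the work surface. World frame = base frame: x ahead of the robot, y to its left, z up, the work surface at z = 0. Lengths are in mm, angles in rad, forces in N, time in s.
With the tool pointing down it reaches from about 350 to 850 mm from the base axis. Payload 8.1 kg.
Tool frame: the origin (TCP) lies between the finger pads; the fingertips stand 14 mm ahead of it and the grasp point (between the pads) lies 5 mm behind it; z points along the fingers, y is the direction in which the jaws open and shut (so a half turn about z gives the same grasp; the last joint's range is limited). The gripper opens to 85 mm and grips with 20 to 120 N. Pads are 22 mm wide; open, the fingers measure 114 mm over their backs; the gripper's body (76 mm by 85 mm) begins 54 mm behind the grasp point. The pads swing forward as they close: fully open they stand 13 mm farther back than shut.
Start: joints at [1.255, 0.13, 1.488, -0, 1.523, -0.085], TCP at [137.231, 584.1, 211.992] pointing down, gripper open.
Joint ranges: [-2.96, 2.96], [-0.89, 2.26], [0.02, 2.5], [-1.34, 4.48], [0, 2.73], [-2.66, 2.66]. Speed limits (rad/s): [2.39, 2.39, 2.79, 3.14, 3.14, 3.14].

INTERFACE

Orientations are given as a unit quaternion [x, y, z, w].
In Python, from workcell import read_state, camera, get_calibration, sign_off gives the robot as it stands.
- The arm moves only by the tool step_arm, never from a script. Its argument "motion" is text: rows parted by semicolons, each of 7 numbers parted by spaces: the turn, a rotation vector about the tool's x, y, z in degrees, then the shift along the tool's x, y, z in cm, then the closure, from 0 (fully open) to 1 (shut). In form: ax ay az dx dy dz gripper; .... A call has 1 to 5 rows; each row shifts and turns the commanded pose from where the row before left it, along the tool's axes as they then stand; what a row does not reach is not made up. A row lasts 1/8 s, in which the tool goes at most 62.5 mm and 10.7 degrees, less where a joint would pass 70% of its speed; a pose out of reach is approached as far as the arm can. A call with a gripper value outside its range is refused whole. The fingers move at their own pace and stop on an object; the grip force is fixed at half the most. Time passes only in rows, so rows that do not move let the fingers close. It gives the time, the measured TCP pose, the force and the opening at its end, in the units of the state.
- read_state(): the state, without advancing time (a new reading comes with each control period).
- camera(name): name is "scene" or "top" or "wrist"; returns the picture (384x512x3 uint8, red, green, blue); there is no depth.
- get_calibration(name): a dict with "fx", "fy", "cx", "cy" (pixels), "extrinsics" (4x4, takes a point from world to camera coordinates). Camera axes: x right, y down, z forward; pixel columns grow to the right and rows downward; lengths in mm; the calibration is good to about 2 mm. A picture is of the moment at which its call begins: read the wrist's pose just before it. get_calibration takes no time and is no camera call; for the wrist camera it gives the pose at the moment of the call.
- sign_off(): hands the job in, once; it reports no verdict.
The state is a dict: "time": time; "joint_positions": joint angles; "joint_velocities": joint speeds; "tau": joint torques, N m; "tcp_pos": TCP position; "tcp_rot": TCP orientation; "force": force on the tool from outside, world axes, zero at the start; "torque": the same for the moment, N m; "grip_width": finger opening in mm.
Only numpy, scipy, OpenCV 4.12 (cv2) and the standard library are available. Lean on these libraries where they do the work, as an engineer would, in place of code of your own. Each camera call takes 0.05 s, during which the arm holds its last target.

## Working session

There is one attempt and no reset: what is moved stays moved. The work goes in short steps, Python scripts to look and compute and a tool call to move; the robot and the scene stay as the last step left them, time stands still between calls to the robot, and variables do not carry over. Pictures are saved under pics/ and viewed, and the job is handed in when it is done.

Besides the shell and the picture viewer there is one more tool, called in YAML: its name, and indented under it one key for each argument. step_arm: Moves the arm, as the interface text tells. Its arguments: {"type":"object","properties":{"motion":{"type":"string"}},"required":["motion"]}

```bash
mkdir -p pics; ls
python3 - <<'E'
from workcell import *
import cv2
s=read_state();print(s)
for n in("scene","top","wrist"):
    c=get_calibration(n);print(n,{k:c[k] for k in c});cv2.imwrite(f"pics/{n}0.png",camera(n)[:,:,::-1])
E
```

```text
pics
{'time': 0.0, 'joint_positions': array([ 1.25462822e+00,  1.31154636e-01,  1.48929942e+00,  1.66796889e-05,
        1.52297642e+00, -8.53873408e-02]), 'joint_velocities': array([-0.00217218, -0.00019462,  0.0006362 , -0.00147059,  0.00040785,
       -0.00056672]), 'tau': array([-5.37828855e-04, -5.69412482e+01, -5.00538468e+01, -5.27321899e-04,
        1.51724566e-02, -2.31961002e-05]), 'tcp_pos': array([137.02494842, 583.54407646, 210.9372923 ]), 'tcp_rot': array([ 1.15134839e-01,  9.93349447e-01, -8.98788483e-04, -1.91421998e-04]), 'force': array([ 0.12420797, -0.49740893,  0.57659813]), 'torque': array([-0.01005689,  0.03326736, -0.00549873]), 'grip_width': 85.32003488981854}
scene {'fx': 413.75311759643245, 'fy': 413.75311759643245, 'cx': 254.5283146433442, 'cy': 195.00486019539437, 'extrinsics': array([[-6.78251856e-01,  7.34718722e-01,  1.27600952e-02,
         3.75321781e+02],
       [ 5.52956126e-01,  5.21741060e-01, -6.49635120e-01,
        -2.64128518e+02],
       [-4.83956550e-01, -4.33560452e-01, -7.60139061e-01,
         1.32096421e+03],
       [ 0.00000000e+00,  0.
[... 286 characters left out ...]
1, -3.12781610e-03, -6.45911886e-02,
         5.36663874e+02],
       [ 6.45056414e-02,  2.23428810e-02, -9.97667188e-01,
         1.02252939e+03],
       [ 0.00000000e+00,  0.00000000e+00,  0.00000000e+00,
         1.00000000e+00]])}
wrist {'fx': 313.06626637595326, 'fy': 313.06626637595326, 'cx': 255.1475447105579, 'cy': 186.88363665311198, 'extrinsics': array([[ 2.29832148e-01,  9.73227590e-01, -2.28972179e-03,
        -5.97375888e+02],
       [ 9.22751246e-01, -2.17162855e-01,  3.18387236e-01,
        -4.23348862e+01],
       [ 3.09366000e-01, -7.52884659e-02, -9.47957976e-01,
         3.80128218e+02],
       [ 0.00000000e+00,  0.00000000e+00,  0.00000000e+00,
         1.00000000e+00]])}
```

View pics/scene0.png

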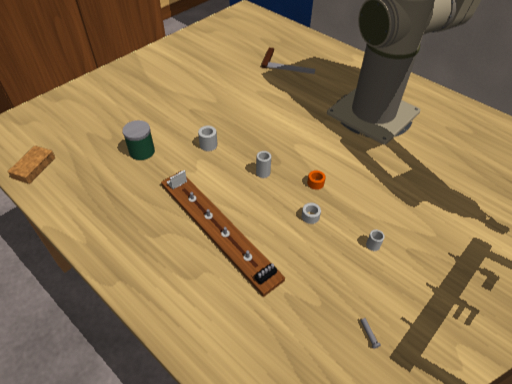

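View pics/top0.png

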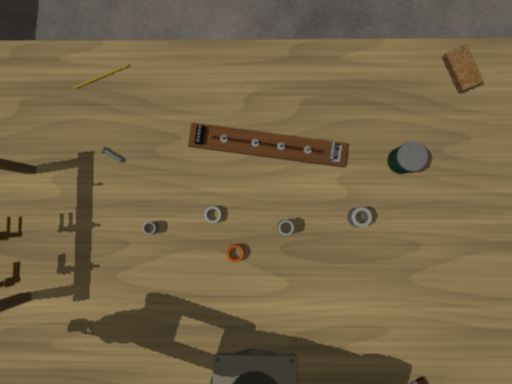

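View pics/wrist0.png

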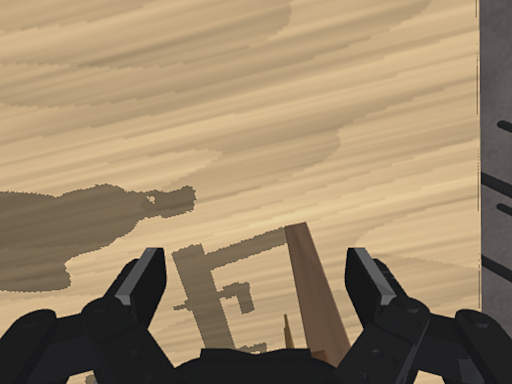

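Top view: the rail runs from (192,133) to (347,154) with the bracket at the right end (336,152) and pegs near (224,139), (255,143), (281,146) and (308,149). The grey sleeves are at (151,228), (213,214), (286,228) and (361,217), the orange decoy at (236,253) and the tin at (411,157). Next I'll enlarge the crops.

Run:
```python
import cv2
t=cv2.imread("pics/top0.png")
cv2.imwrite("pics/t_rail.png",cv2.resize(t[120:170,185:350],None,fx=4.8,fy=4.8,interpolation=cv2.INTER_CUBIC))
cv2.imwrite("pics/t_sl.png",cv2.resize(t[200:245,135:385],None,fx=3.2,fy=3.2,interpolation=cv2.INTER_CUBIC))
s=cv2.imread("pics/scene0.png")
cv2.imwrite("pics/s_rail.png",cv2.resize(s[160:300,150:300],None,fx=4,fy=4,interpolation=cv2.INTER_CUBIC))
cv2.imwrite("pics/s_sl.png",cv2.resize(s[115:260,190:390],None,fx=4,fy=4,interpolation=cv2.INTER_CUBIC))
```

```text
(no output)
```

View pics/t_rail.png

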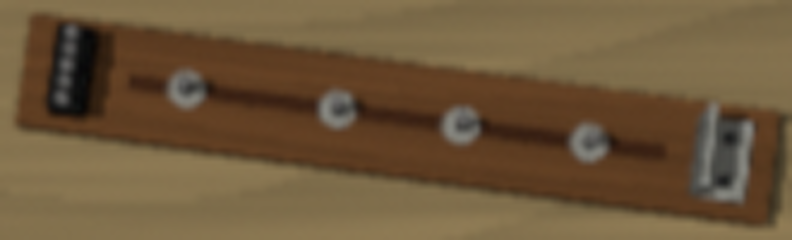

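View pics/t_sl.png

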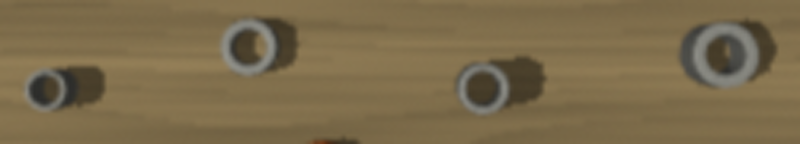

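View pics/s_rail.png

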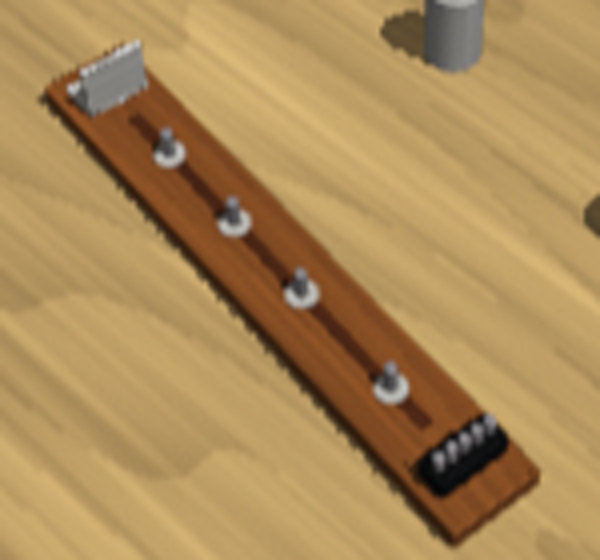

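View pics/s_sl.png

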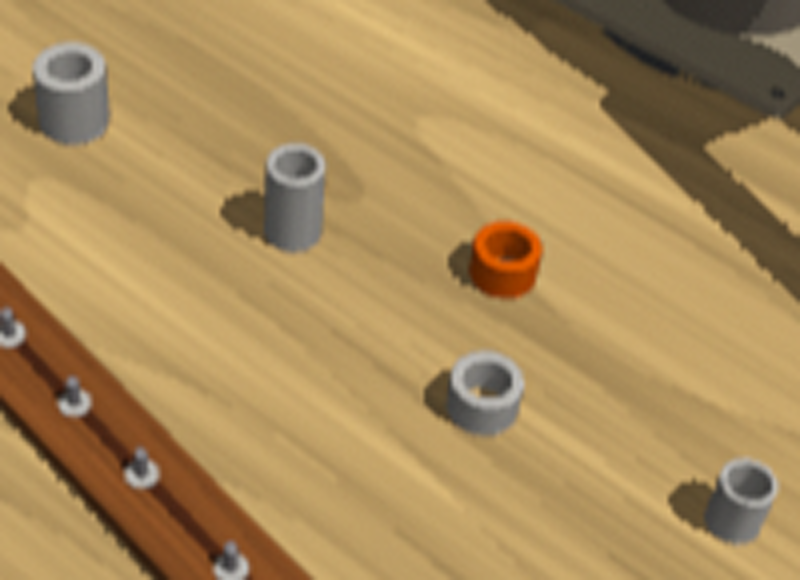

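```bash
cat > h.py <<'E'
import numpy as np, cv2
from workcell import *
def ray(c,uv):
    E=c["extrinsics"];R=E[:3,:3];t=E[:3,3]
    d=R.T@np.array([(uv[0]-c["cx"])/c["fx"],(uv[1]-c["cy"])/c["fy"],1]);return -R.T@t,d/np.linalg.norm(d)
def planez(c,uv,z):
    o,d=ray(c,uv);return o+d*(z-o[2])/d[2]
def tri(obs):
    A=np.zeros((3,3));b=np.zeros(3)
    for c,uv in obs:
        o,d=ray(c,uv);P=np.eye(3)-np.outer(d,d);A+=P;b+=P@o
    p=np.linalg.solve(A,b);r=[np.linalg.norm(np.cross(p-ray(c,u)[0],ray(c,u)[1])) for c,u in obs]
    return p,max(r)
def un(p,f,off): return ((p[0]+.5)/f-.5+off[0],(p[1]+.5)/f-.5+off[1])
E
python3 - <<'E'
from h import *
np.set_printoptions(precision=1,suppress=True)
T=get_calibration("top");S=get_calibration("scene")
for n,a,b,h in [("34",(46,90),(747,485),42),("46",(249,47),(487,379),30),("40",(483,88),(295,165),66),("52",(725,55),(70,66),54)]:
    a=un(a,3.2,(135,200));b=un(b,4,(190,115));print(n,*tri([(T,a),(S,b)]),planez(T,a,h),planez(S,b,h))
for n,a,b in [("p1",(589,143),(169,153)),("p2",(460,126),(234,221)),("p3",(337,110),(301,293)),("p4",(186,90),(391,387))]:
    a=un(a,4.8,(185,120));b=un(b,4,(150,160));print(n,*tri([(T,a),(S,b)]),planez(T,a,19),planez(S,b,19))
E
```

```text
34 [433.9 274.9  37. ] 0.3351872391737621 [434.3 273.1  42. ] [437.5 276.1  42. ]
46 [469.1 112.2  28.1] 0.7512874987084248 [469.5 111.3  30. ] [470.  113.5  30. ]
40 [438.1 -76.3  64.2] 0.4609006840162133 [438.5 -76.6  66. ] [439.2 -74.8  66. ]
52 [ 464.4 -267.    52.9] 0.8996415092044153 [ 465.  -267.5   54. ] [ 464.7 -265.2   54. ]
p1 [ 641.8 -136.5   18.9] 0.2788809792830624 [ 642.  -136.7   19. ] [ 641.7 -136.2   19. ]
p2 [651.2 -65.7  19.7] 0.06602943833553387 [651.4 -65.7  19. ] [650.9 -66.   19. ]
p3 [660.4   2.2  18.3] 0.02504756307951288 [660.3   2.2  19. ] [660.7   2.6  19. ]
p4 [671.4  86.2  18.5] 0.19198544694468087 [671.4  86.   19. ] [671.5  86.6  19. ]
```

Triangulated heights match the text: rims at 37, 28, 64 and 53 mm, washers at about 19 mm. Peg spacings are 71, 69 and 85 mm. I'll set the jaws across the rail (tool y at -7.6°) and first move away from the caliper rail.

step_arm:
  motion: "0 0 0 -1.37 -5.84 0 0;0 0 0 -1.37 -5.84 0 0;0 0 0 -4.92 -3.46 0 0;0 0 0 -4.92 -3.46 0 0;0 0 0 -4.92 -3.46 0 0"

```text
time: 0.78
tcp_pos: [257.8, 327.8, 211.9]
tcp_rot: [0.115, 0.993, 0.0, 0.0]
force: [1.5, 0.2, 0.7]
grip_width: 85.2
```

step_arm:
  motion: "0 0 10.5 0 0 0 0;0 0 10.5 0 0 0 0;0 0 10.5 0 0 0 0;0 0 10.5 0 0 0 0;0 0 10.5 0 0 0 0"

```text
time: 1.4
tcp_pos: [257.0, 329.1, 211.7]
tcp_rot: [0.545, 0.838, -0.0, -0.0]
force: [0.4, 0.0, 0.5]
grip_width: 84.9
```

step_arm:
  motion: "0 0 10.5 0 0 0 0;0 0 10.5 0 0 0 0;0 0 10.5 0 0 0 0;0 0 0 0 0 0 0"

```text
time: 1.9
tcp_pos: [257.0, 329.2, 211.8]
tcp_rot: [0.75, 0.662, -0.0, 0.0]
force: [-0.5, -0.2, 0.4]
grip_width: 85.7
```

```bash
cat >> h.py <<'E'
from scipy.spatial.transform import Rotation as Ro
def go(p,yaw=-7.6):
    s=read_state();R=Ro.from_quat(s["tcp_rot"]).as_matrix()
    d=R.T@(np.array(p)-s["tcp_pos"])/10
    D=Ro.from_euler('z',yaw,degrees=True).as_matrix()@np.array([[0,1,0],[1,0,0],[0,0,-1.]])
    rv=Ro.from_matrix(R.T@D).as_rotvec(degrees=True)
    print("t",s["time"],"tcp",s["tcp_pos"].round(1),"need cm",d.round(2),"turn",rv.round(2),"w",round(s["grip_width"],1),"F",s["force"].round(1))
E
python3 -c "
from h import *
go((434,275,110))"
```

```text
t 1.9 tcp [257.  329.2 211.8] need cm [-3.17 18.24 10.17] turn [-0.01  0.02  0.44] w 85.7 F [-0.5 -0.2  0.4]
```

step_arm:
  motion: "0 0 0.4 -0.8 4.6 2.5 0;0 0 0 -0.8 4.6 2.5 0;0 0 0 -0.8 4.5 2.5 0;0 0 0 -0.8 4.5 2.5 0;0 0 0 0 0 0 0"

```text
time: 2.52
tcp_pos: [433.7, 271.5, 108.7]
tcp_rot: [0.752, 0.659, -0.003, -0.0]
force: [-1.2, -0.0, -0.2]
grip_width: 85.6
```

```bash
python3 -c "
from h import *
go((435,275,22))
c=get_calibration('wrist');cv2.imwrite('pics/w1.png',camera('wrist')[:,:,::-1])
E=c['extrinsics']
for p in [(435,275,42),(435,275,0),(469,112,30)]:
    q=E[:3,:3]@np.array(p)+E[:3,3];print(p,c['fx']*q[0]/q[2]+c['cx'],c['fy']*q[1]/q[2]+c['cy'])
"
```

```text
t 2.525 tcp [433.7 271.5 108.7] need cm [0.39 0.12 8.67] turn [-0.24  0.19  0.07] w 85.6 F [-1.2 -0.  -0.2]
(435, 275, 42) 254.63119017463183 186.46248966110008
(435, 275, 0) 254.8610961935042 171.437929461904
(469, 112, 30) 311.99108995158815 336.6686051001522
```

View pics/w1.png

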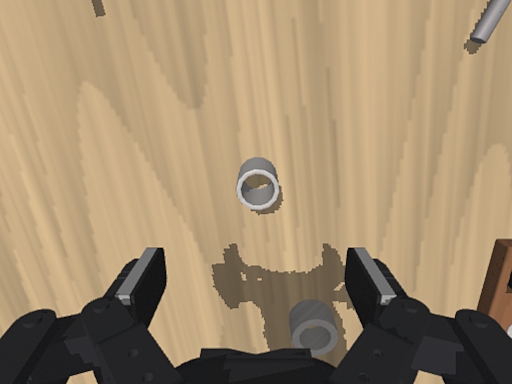

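Wrist view: the sleeve_34 rim is centred at (258,189) and the sleeve_46 rim at (314,332), both within about 5 px of prediction. I'll turn these into positions.

```bash
python3 -c "
from h import *
c=get_calibration('wrist');T=get_calibration('top')
print(planez(c,(258,189),42),planez(c,(314,332),30), tri([(c,(258,189)),(T,un((46,90),3.2,(135,200)))]))
go((436,273,20))
"
```

```text
[436.68807014 273.27281059  42.        ] [470.93752945 117.27509133  30.        ] (array([435.46354697, 273.17512182,  41.73985727]), np.float64(1.2136389935886098))
t 2.575 tcp [433.1 272.6 110.2] need cm [0.1  0.31 9.02] turn [-0.18  0.12  0.08] w 85.3 F [-1.1  0.   0.9]
```

step_arm:
  motion: "0 0 0 0.1 0.3 4.5 0;0 0 0 0 0 3.0 0;0 0 0 0 0 1.3 0;0 0 0 0 0 0 1;0 0 0 0 0 0 1"

```text
time: 3.2
tcp_pos: [437.5, 275.2, 25.9]
tcp_rot: [0.752, 0.659, 0.001, 0.0]
force: [0.3, 0.4, 0.0]
grip_width: 51.5
```

step_arm:
  motion: "0 0 0 0 0 0 1;0 0 0 0 0 0 1;0 0 0 0 0 0 1;0 0 0 0 0 0 1"

```text
time: 3.7
tcp_pos: [436.5, 274.3, 24.0]
tcp_rot: [0.753, 0.659, 0.0, 0.0]
force: [0.3, -0.2, -0.0]
grip_width: 0.2
```

The gripper closed to 0, so the grasp missed. I'll look.

```bash
python3 -c "
from h import *
a=camera('wrist')[:,:,::-1];b=camera('scene')[:,:,::-1]
cv2.imwrite('pics/w2.png',a);cv2.imwrite('pics/s2.png',cv2.resize(b[170:290,300:460],None,fx=4,fy=4))
go((436,273,20))
"
```

```text
t 3.8 tcp [436.5 274.3  24. ] need cm [-0.14 -0.03  0.4 ] turn [-0.    0.   -0.02] w -0.0 F [ 1.  -0.9  0.4]
```

View pics/w2.png

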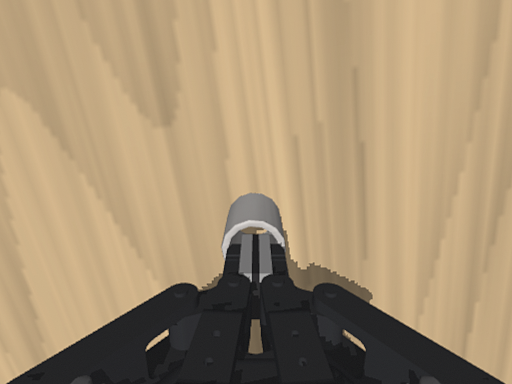

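View pics/s2.png

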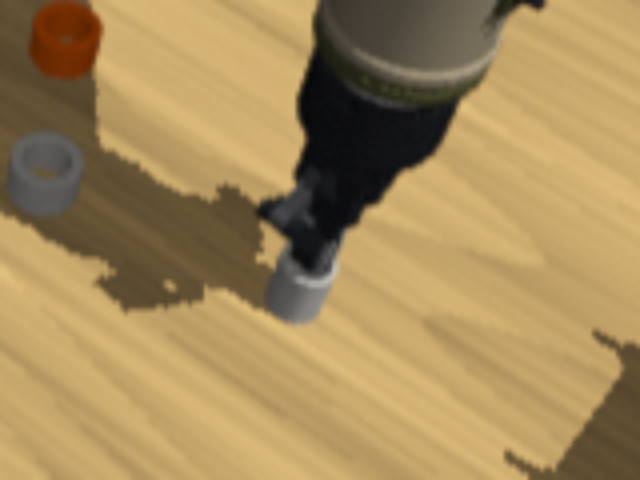

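```bash
python3 -c "
from h import *
c=get_calibration('wrist');E=c['extrinsics']
for p in [(436.5,274.3,10),(436.5,274.3,24),(436.5,274.3,42),(436.5,274.3,60),(436,273,42),(436,290,42),(436,256,42)]:
    q=E[:3,:3]@np.array(p)+E[:3,3];print(p,c['fx']*q[0]/q[2]+c['cx'],c['fy']*q[1]/q[2]+c['cy'])
for n in ('scene',):
  c=get_calibration(n);E=c['extrinsics']
  for p in [(436.5,274.3,10),(436.5,274.3,24),(436.5,274.3,42),(436,273,42),(436,273,0)]:
    q=E[:3,:3]@np.array(p)+E[:3,3];print(p,(c['fx']*q[0]/q[2]+c['cx']-300)*4,(c['fy']*q[1]/q[2]+c['cy']-170)*4)
a=cv2.imread('pics/w2.png');cv2.imwrite('pics/w2c.png',cv2.resize(a[180:310,180:330],None,fx=4,fy=4,interpolation=cv2.INTER_CUBIC))
"
```

```text
(436.5, 274.3, 10) 252.88650288850187 219.8113203725094
(436.5, 274.3, 24) 252.73514229360057 230.0792736257748
(436.5, 274.3, 42) 252.5039660743032 245.7617345368148
(436.5, 274.3, 60) 252.21814132808592 265.15142532588675
(436, 273, 42) 251.88903806424852 248.08980298398836
(436, 290, 42) 247.22670247034517 218.24037658609524
(436, 256, 42) 256.252136296931 276.02343773424815
(436.5, 274.3, 10) 290.9980677590752 291.67095049211025
(436.5, 274.3, 24) 296.47652999082425 278.2910338746826
(436.5, 274.3, 42) 303.69895226372455 260.65188557003046
(436, 273, 42) 302.2289773368532 258.8705302597649
(436, 273, 0) 285.74772578393276 299.2952356759213
```

View pics/w2c.png

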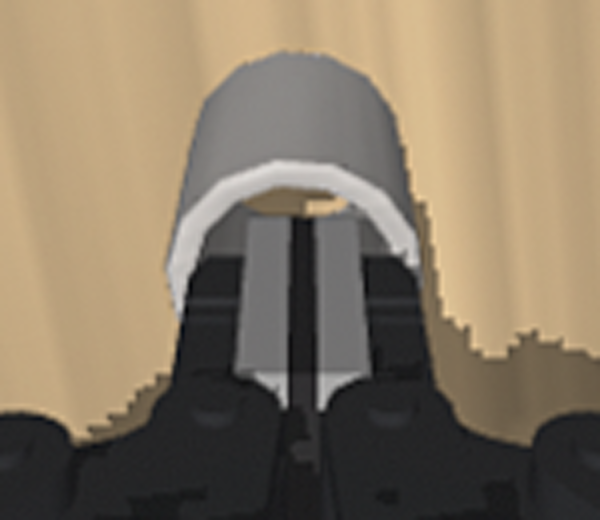

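```bash
python3 -c "
from h import *
b=camera('scene')[:,:,::-1];cv2.imwrite('pics/s3.png',cv2.resize(b[215:260,350:400],None,fx=12,fy=12,interpolation=cv2.INTER_CUBIC))
b=camera('top')[:,:,::-1];cv2.imwrite('pics/t3.png',cv2.resize(b[180:300,90:250],None,fx=5,fy=5,interpolation=cv2.INTER_CUBIC))
"
```

```text
(no output)
```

View pics/s3.png

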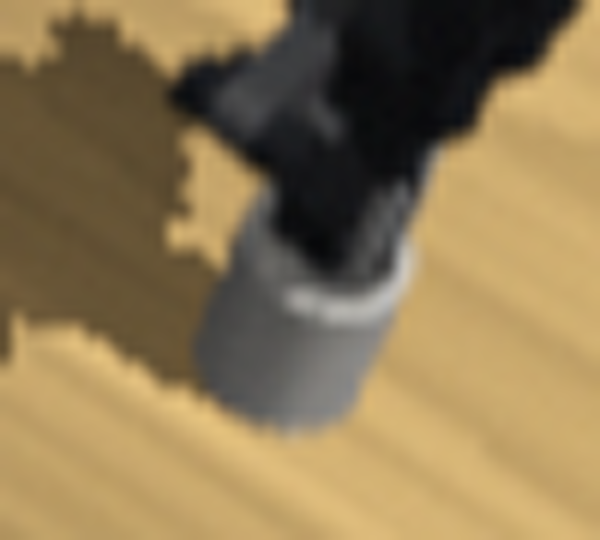

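View pics/t3.png

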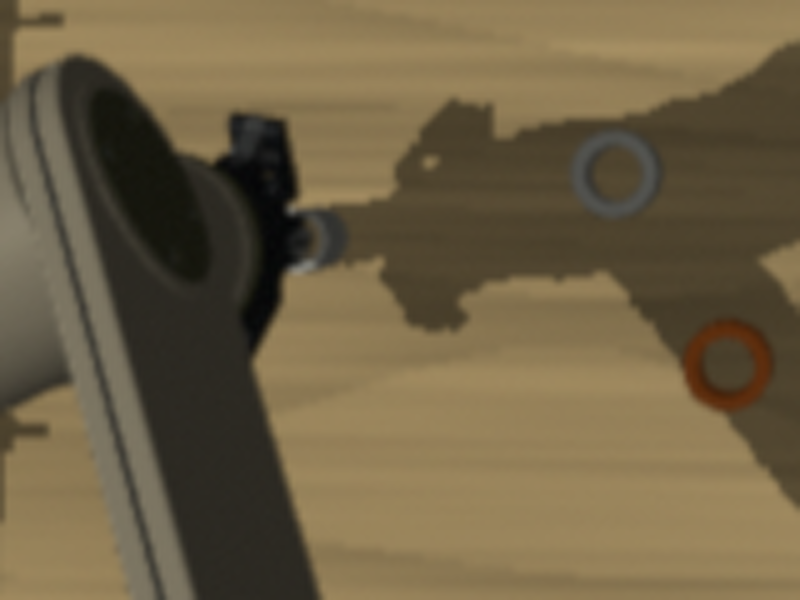

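```bash
python3 -c "
from h import *
c=get_calibration('wrist');E=c['extrinsics'];s=read_state();R=Ro.from_quat(s['tcp_rot']).as_matrix()
for l in [(11,0,14),(11,7,14),(11,0,0),(11,7,-15),(11,15,-15),(11,17,14),(11,0,-20),(11,0,-30),(0,43,14),(11,43,14),(11,43,0),(11,43,-10),(11,57,0)]:
    q=E[:3,:3]@(s['tcp_pos']+R@np.array(l))+E[:3,3];print(l,c['fx']*q[0]/q[2]+c['cx'],c['fy']*q[1]/q[2]+c['cy'])
E=c['extrinsics'];print('cam in tool',R.T@(-E[:3,:3].T@E[:3,3]-s['tcp_pos']), E[:3,:3]@R)
"
```

```text
(11, 0, 14) 252.74067726796204 203.03108828537728
(11, 7, 14) 264.3796403997116 203.0154590618095
(11, 0, 0) 252.57759905701977 212.22935931421534
(11, 7, -15) 266.0018360408869 223.7509579307033
(11, 15, -15) 281.5771054669337 223.72965685103145
(11, 17, 14) 281.00616888940317 202.99313235383931
(11, 0, -20) 252.29651412409004 228.0836870032009
(11, 0, -30) 252.12870331583673 237.54889567187843
(0, 43, 14) 322.990929092898 219.66205635810252
(11, 43, 14) 324.2320505808708 202.93508706567914
(11, 43, 0) 329.48973634175246 212.12523338057767
(11, 43, -10) 333.76133075620226 219.59174611109734
(11, 57, 0) 354.52784610084217 212.0913360446405
cam in tool [  80.15411997    1.38994233 -161.39463031] [[-1.13552331e-03  9.99999054e-01 -7.76110318e-04]
 [-9.47955862e-01 -1.32353999e-03 -3.18399015e-01]
 [-3.18399741e-01  3.74168823e-04  9.47956468e-01]]
```

The picture shows the fingers shut above the rim with the sleeve untouched. In both the wrist and scene views the tips sit near z = 45 mm, about 35 mm higher than the stated tool geometry gives. I'll trust the pictures: open, descend in small steps and watch the force.

step_arm:
  motion: "0 0 0 0 0 0 0;0 0 0 0 0 0 0;0 0 0 0 0 0 0;0 0 0 -0.1 0 1.0 0;0 0 0 0 0 0.5 0"

```text
time: 4.53
tcp_pos: [435.7, 273.0, 7.9]
tcp_rot: [0.753, 0.659, -0.001, -0.0]
force: [-0.5, -0.3, 0.0]
grip_width: 85.2
```

```bash
python3 -c "
from h import *
go((436,273,20))
a=camera('wrist')[:,:,::-1];b=camera('scene')[:,:,::-1]
cv2.imwrite('pics/w4.png',a);cv2.imwrite('pics/s4.png',cv2.resize(b[190:270,330:430],None,fx=7,fy=7,interpolation=cv2.INTER_CUBIC))
"
```

```text
t 4.525 tcp [435.7 273.    7.9] need cm [ 0.    0.02 -1.21] turn [-0.06  0.04 -0.03] w 85.2 F [-0.5 -0.3  0. ]
```

View pics/w4.png

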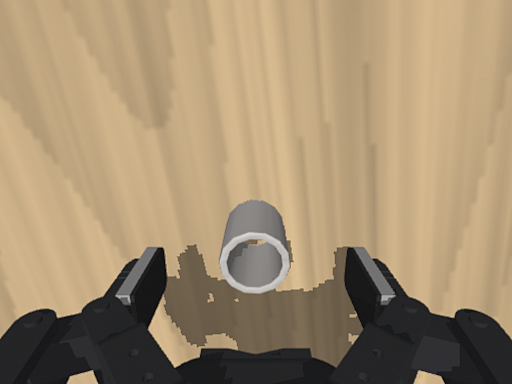

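View pics/s4.png

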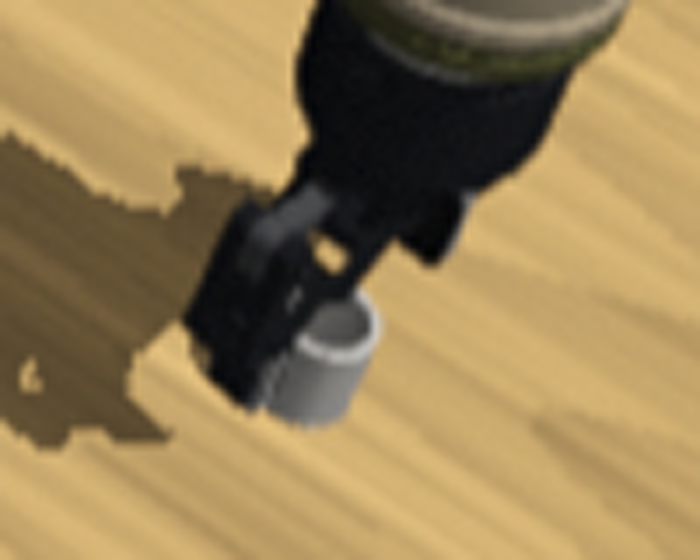

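```bash
python3 -c "
from h import *
c=get_calibration('scene')
# finger tip (+x finger) pixel and (-x)
s=read_state();R=Ro.from_quat(s['tcp_rot']).as_matrix();E=c['extrinsics']
for side in (1,-1):
  for y in (43,57):
   for z in (14,0,-14,-28,-40):
    q=E[:3,:3]@(s['tcp_pos']+R@np.array([0,side*y,z]))+E[:3,3];print(side*y,z,round((c['fx']*q[0]/q[2]+c['cx']-330)*7),round((c['fy']*q[1]/q[2]+c['cy']-190)*7))
E=get_calibration('wrist')['extrinsics'];c=get_calibration('wrist')
q=E[:3,:3]@np.array([436,273,42])+E[:3,3];print(c['fx']*q[0]/q[2]+c['cx'],c['fy']*q[1]/q[2]+c['cy'],q[2])
"
```

```text
43 14 204 460
43 0 212 438
43 -14 221 415
43 -28 230 391
43 -40 238 371
57 14 176 483
57 0 184 461
57 -14 193 438
57 -28 202 414
57 -40 209 394
-43 14 366 327
-43 0 376 304
-43 -14 387 281
-43 -28 397 257
-43 -40 406 236
-57 14 392 307
-57 0 402 283
-57 -14 413 260
-57 -28 423 236
-57 -40 432 215
253.2157276015472 262.7220166595595 145.98635463215223
```

Both views put the tips about 30 mm above the bench now, so I'll go down in steps to a TCP z of about -10.

step_arm:
  motion: "0 0 0 0 0 1.0 0;0 0 0 0 0 0.8 0;0 0 0 0 0 0 0"

```text
time: 5.0
tcp_pos: [435.5, 272.9, -10.2]
tcp_rot: [0.753, 0.659, -0.001, -0.0]
force: [-0.6, -0.8, 0.2]
grip_width: 85.3
```

```bash
python3 -c "
from h import *
go((436,273,20))
b=camera('scene')[:,:,::-1]
cv2.imwrite('pics/s5.png',cv2.resize(b[190:270,330:430],None,fx=7,fy=7,interpolation=cv2.INTER_CUBIC))
"
```

```text
t 5.0 tcp [435.5 272.9 -10.2] need cm [ 0.01  0.05 -3.02] turn [-0.1   0.07 -0.02] w 85.3 F [-0.6 -0.8  0.2]
```

View pics/s5.png

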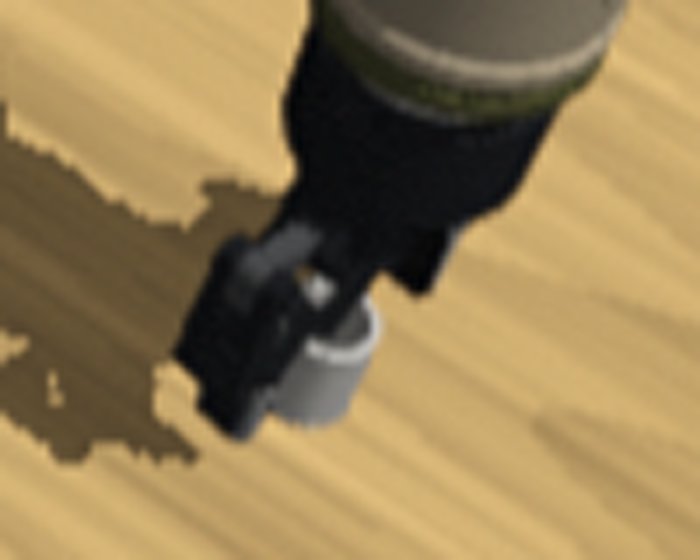

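Tip-to-shadow distance halved over the 18 mm descent, so the open tips are about 18 mm up, and closing will lower them by about 9. Closing now.

step_arm:
  motion: "0 0 0 0 0 0 1;0 0 0 0 0 0 1;0 0 0 0 0 0 1;0 0 0 0 0 0 1;0 0 0 0 0 0 1"

```text
time: 5.68
tcp_pos: [436.9, 273.6, -8.4]
tcp_rot: [0.753, 0.659, 0.001, 0.0]
force: [-0.6, 0.4, 6.1]
grip_width: 33.0
```

Grasped (33 mm). Lifting.

step_arm:
  motion: "0 0 0 0 0 -2 1;0 0 0 0 0 -4 1;0 0 0 0 0 -4 1;0 0 0 0 0 0 1"

```text
time: 6.18
tcp_pos: [438.9, 274.6, 94.8]
tcp_rot: [0.753, 0.659, 0.003, 0.001]
force: [1.0, -1.0, -0.5]
grip_width: 33.2
```

```bash
python3 -c "
from h import *
go((660.4,2.3,90))
a=camera('wrist')[:,:,::-1]
cv2.imwrite('pics/w6.png',a)
"
```

```text
t 6.175 tcp [438.9 274.6  94.8] need cm [-24.06  25.57   0.53] turn [ 0.32 -0.22 -0.02] w 33.2 F [ 1.  -1.  -0.5]
```

View pics/w6.png

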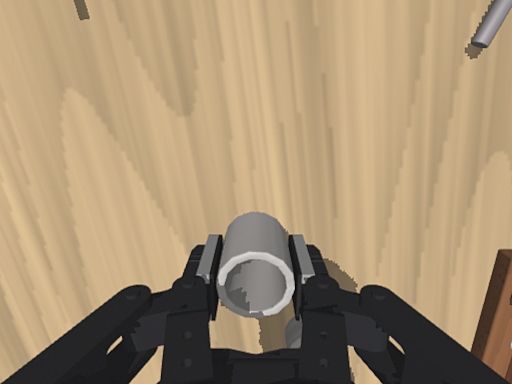

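Held upright between the pads, rim centred at (256,284). Moving over the third peg.

step_arm:
  motion: "0 0 0 -4 4.25 0 1;0 0 0 -4 4.25 0 1;0 0 0 -4 4.25 0 1;0 0 0 -4 4.25 0 1;0 0 0 -4 4.25 0 1"

```text
time: 6.85
tcp_pos: [620.0, 45.3, 88.6]
tcp_rot: [0.753, 0.658, -0.001, -0.001]
force: [0.8, 0.7, -0.8]
grip_width: 33.1
```

step_arm:
  motion: "0 0 0 -2 2.2 0 1;0 0 0 -2 2.1 0 1;0 0 0 0 0 2 1;0 0 0 0 0 2 1;0 0 0 0 0 0 1"

```text
time: 7.48
tcp_pos: [654.0, 2.8, 46.3]
tcp_rot: [0.752, 0.659, -0.003, -0.003]
force: [-0.4, -0.4, -0.8]
grip_width: 33.1
```

```bash
python3 -c "
from h import *
go((660.4,2.3,90))
cv2.imwrite('pics/w7.png',camera('wrist')[:,:,::-1])
b=camera('scene')[:,:,::-1];cv2.imwrite('pics/s7.png',cv2.resize(b[160:310,150:300],None,fx=4,fy=4,interpolation=cv2.INTER_CUBIC))
go((660.4,2.3,90))
"
```

```text
t 7.475 tcp [654.    2.8  46.3] need cm [ 0.03  0.61 -4.37] turn [-0.44  0.02  0.04] w 33.1 F [-0.4 -0.4 -0.8]
t 7.575 tcp [656.7   2.6  50. ] need cm [ 0.02  0.37 -4.  ] turn [-0.11  0.    0.04] w 33.1 F [0.  0.7 0.2]
```

View pics/w7.png

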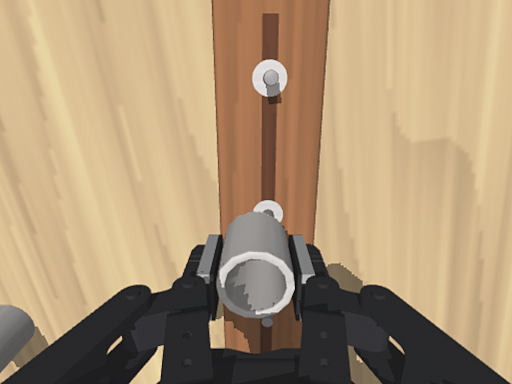

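View pics/s7.png

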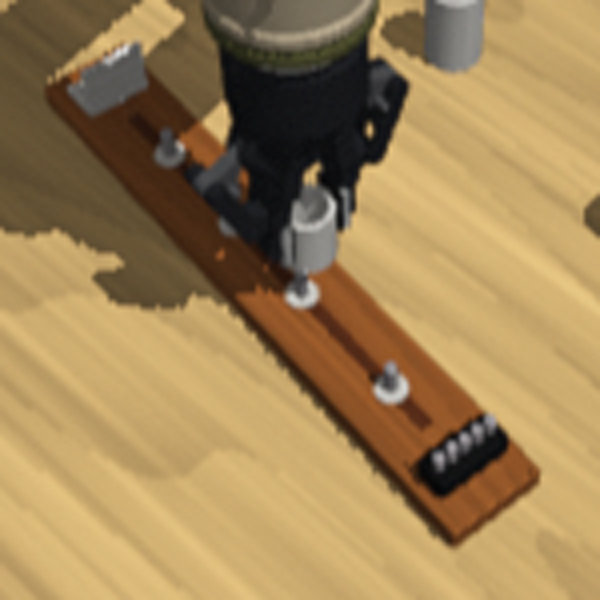

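```bash
python3 -c "
from h import *
go((660.4,2.3,27))
c=get_calibration('wrist');E=c['extrinsics']
for p in [(671.4,86.2,19),(660.4,2.3,19),(660.4,2.3,40),(656.7,2.6,58),(656.7,2.6,100)]:
    q=E[:3,:3]@np.array(p)+E[:3,3];print(p,c['fx']*q[0]/q[2]+c['cx'],c['fy']*q[1]/q[2]+c['cy'])
"
```

```text
t 7.575 tcp [656.7   2.6  50. ] need cm [0.02 0.38 2.3 ] turn [-0.11  0.    0.04] w 33.1 F [0.  0.7 0.2]
(671.4, 86.2, 19) 258.8758460766561 73.14254984272122
(660.4, 2.3, 19) 258.7391252712375 208.73139422630808
(660.4, 2.3, 40) 259.07565298139053 222.18635906232964
(656.7, 2.6, 58) 252.63420870812564 236.52934010098377
(656.7, 2.6, 100) 251.74481056502538 283.54379705671147
```

step_arm:
  motion: "0 0 0 0 0.4 0 1;0 0 0 0 0 0 1;0 0 0 0 0 0 1"

```text
time: 7.95
tcp_pos: [662.2, 1.1, 51.7]
tcp_rot: [0.753, 0.659, 0.0, 0.0]
force: [-0.5, -0.2, -1.1]
grip_width: 33.0
```

```bash
python3 -c "
from h import *
go((660.4,2.3,27))
c=get_calibration('wrist');E=c['extrinsics']
cv2.imwrite('pics/w8.png',camera('wrist')[150:350,150:350,::-1].repeat(3,0).repeat(3,1))
t=read_state()['tcp_pos']
for p in [(671.4,86.2,19),(660.4,2.3,19),(660.4,2.3,40),t+[0,0,8.4],t+[0,0,50.4]]:
    q=E[:3,:3]@np.array(p)+E[:3,3];print(p,c['fx']*q[0]/q[2]+c['cx'],c['fy']*q[1]/q[2]+c['cy'])
"
```

```text
t 7.95 tcp [662.2   1.1  51.7] need cm [ 0.1  -0.19  2.47] turn [ 0.06 -0.   -0.02] w 33.0 F [-0.5 -0.2 -1.1]
(671.4, 86.2, 19) 248.76691547506033 71.9379215661583
(660.4, 2.3, 19) 250.05933884530873 206.78845919550446
(660.4, 2.3, 40) 249.58739578313794 219.9384609197474
[662.0078484    1.08912469  59.88119359] 252.2686146421415 236.83941480348417
[662.0078484    1.08912469 101.88119359] 251.57593250117426 283.9970469643846
```

View pics/w8.png

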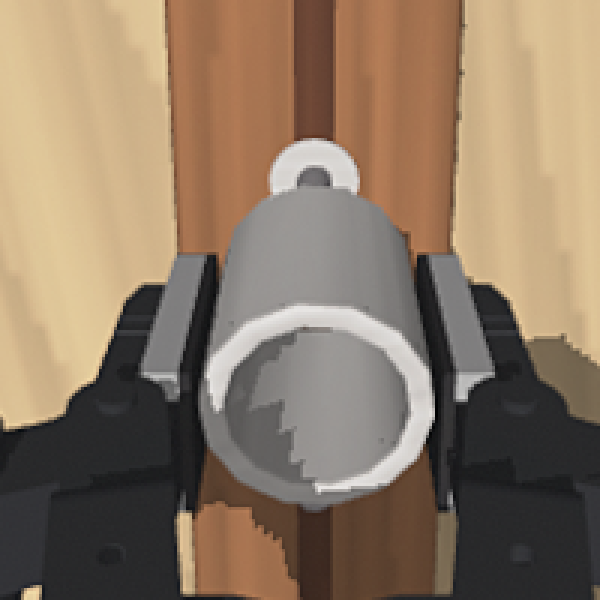

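Sleeve axis at column 255 and washer centre at (255,210), so it is aligned to within about 2 mm. Lowering.

step_arm:
  motion: "0 0 0 0 0 1.5 1;0 0 0 0 0 1.5 1;0 0 0 0 0 0.7 1;0 0 0 0 0 0 1;0 0 0 0 0 0 1"

```text
time: 8.62
tcp_pos: [662.0, 1.1, 14.3]
tcp_rot: [0.753, 0.659, 0.0, 0.0]
force: [0.9, -0.3, -0.1]
grip_width: 33.2
```

step_arm:
  motion: "0 0 0 0 0 0.3 1;0 0 0 0 0 0 1;0 0 0 0 0 0.1 1;0 0 0 0 0 0 1"

```text
time: 9.12
tcp_pos: [661.7, 1.0, 10.0]
tcp_rot: [0.753, 0.659, -0.0, -0.0]
force: [-0.2, -0.2, -0.6]
grip_width: 32.9
```

step_arm:
  motion: "0 0 0 0 0 0.1 1;0 0 0 0 0 0 1;0 0 0 0 0 0 1"

```text
time: 9.5
tcp_pos: [661.9, 1.1, 9.7]
tcp_rot: [0.753, 0.659, 0.0, 0.0]
force: [-2.6, 0.8, 6.1]
grip_width: 33.0
```

Contact at the expected height. Releasing and rising.

step_arm:
  motion: "0 0 0 0 0 0 0;0 0 0 0 0 0 0;0 0 0 0 0 0 0;0 0 0 0 0 -3 0;0 0 0 0 0 -5 0"

```text
time: 10.12
tcp_pos: [659.4, 1.2, 86.8]
tcp_rot: [0.753, 0.659, -0.002, -0.002]
force: [0.8, 0.5, 0.1]
grip_width: 85.6
```

step_arm:
  motion: "0 0 0 0 0 -2 0;0 0 0 0 0 0 0;0 0 0 0 0 0 0"

```text
time: 10.5
tcp_pos: [660.5, 1.2, 106.8]
tcp_rot: [0.753, 0.659, -0.001, -0.001]
force: [-0.7, 0.9, -0.7]
grip_width: 85.3
```

```bash
python3 -c "
from h import *
go((470,113,90))
cv2.imwrite('pics/w9.png',camera('wrist')[:,:,::-1])
"
```

```text
t 10.5 tcp [660.5   1.2 106.8] need cm [  8.56 -20.36   1.74] turn [-0.16  0.01 -0.02] w 85.3 F [-0.7  0.9 -0.7]
```

View pics/w9.png

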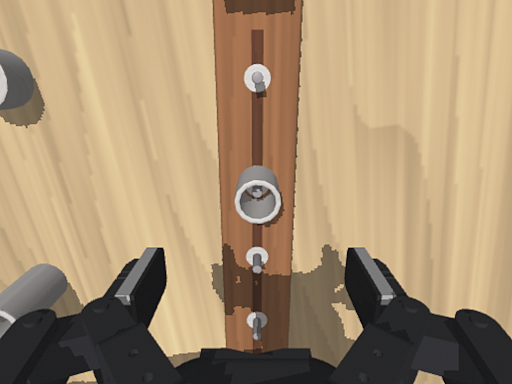

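sleeve_34 stands over its peg, which shows in the bore at (257,192). Next is sleeve_46.

step_arm:
  motion: "0 0 0 2.1 -5.1 0 0;0 0 0 2.1 -5.1 0 0;0 0 0 2.1 -5.1 0 0;0 0 0 2.2 -5.1 0 0;0 0 0 0 0 0 0"

```text
time: 11.18
tcp_pos: [465.9, 113.8, 106.0]
tcp_rot: [0.752, 0.66, -0.002, -0.002]
force: [0.5, -0.1, 0.6]
grip_width: 85.4
```

step_arm:
  motion: "0 0 0 0 0 2 0;0 0 0 0 0 0 0;0 0 0 0 0 0 0"

```text
time: 11.55
tcp_pos: [470.9, 112.1, 88.8]
tcp_rot: [0.753, 0.658, -0.0, -0.0]
force: [0.2, 0.0, 0.5]
grip_width: 85.3
```

```bash
python3 -c "
from h import *
go((470,113,-12))
c=get_calibration('wrist');E=c['extrinsics']
for p in [(470,113,30)]:
    q=E[:3,:3]@np.array(p)+E[:3,3];print(p,c['fx']*q[0]/q[2]+c['cx'],c['fy']*q[1]/q[2]+c['cy'])
cv2.imwrite('pics/w10.png',camera('wrist')[:,:,::-1])
"
```

```text
t 11.55 tcp [470.9 112.1  88.8] need cm [ 0.09 -0.09 10.08] turn [-0.06  0.02 -0.05] w 85.3 F [0.2 0.  0.5]
(470, 113, 30) 251.95125965377406 193.7044336898969
```

View pics/w10.png

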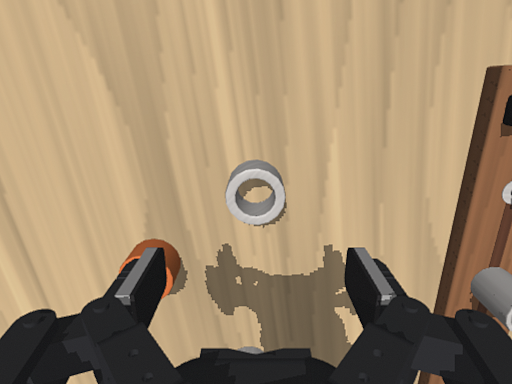

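sleeve_46's ring is centred at (256,195), on the gripper axis. The orange decoy sits to the lower left, well away in y. Descending.

step_arm:
  motion: "0 0 0 0.1 0 4 0;0 0 0 0 0 3 0;0 0 0 0 0 2 0;0 0 0 0 0 0.9 0;0 0 0 0 0 0 0"

```text
time: 12.22
tcp_pos: [471.0, 113.3, -10.0]
tcp_rot: [0.753, 0.658, -0.0, -0.0]
force: [-0.9, 0.2, 1.0]
grip_width: 85.5
```

step_arm:
  motion: "0 0 0 0 0 0 1;0 0 0 0 0 0 1;0 0 0 0 0 0 1;0 0 0 0 0 0 1"

```text
time: 12.72
tcp_pos: [472.2, 113.6, -8.6]
tcp_rot: [0.753, 0.659, 0.001, 0.001]
force: [-0.9, 0.2, 6.2]
grip_width: 43.2
```

step_arm:
  motion: "0 0 0 0 0 -2 1;0 0 0 0 0 -4 1;0 0 0 0 0 -5 1;0 0 0 0 0 0 1;0 0 0 0 0 0 1"

```text
time: 13.35
tcp_pos: [470.9, 113.4, 99.9]
tcp_rot: [0.753, 0.659, 0.0, 0.0]
force: [-0.5, -0.9, -1.4]
grip_width: 43.2
```

```bash
python3 -c "
from h import *
go((671.8,86,100))
"
```

```text
t 13.35 tcp [470.9 113.4  99.9] need cm [-0.05 20.28  0.  ] turn [ 0.02 -0.01 -0.02] w 43.2 F [-0.5 -0.9 -1.4]
```

step_arm:
  motion: "0 0 0 0 5 0 1;0 0 0 0 5 0 1;0 0 0 0 5 0 1;0 0 0 0 5.25 0 1;0 0 0 0 0 4 1"

```text
time: 13.98
tcp_pos: [677.2, 85.6, 61.4]
tcp_rot: [0.753, 0.658, 0.003, 0.002]
force: [0.2, -0.6, -0.6]
grip_width: 43.5
```

step_arm:
  motion: "0 0 0 0 0 0.7 1;0 0 0 0 0 0 1;0 0 0 0 0 0 1;0 0 0 0 0 0 1"

```text
time: 14.48
tcp_pos: [672.5, 86.7, 55.0]
tcp_rot: [0.752, 0.659, 0.001, 0.001]
force: [-0.1, -0.3, -0.7]
grip_width: 43.6
```

```bash
cat > look.py <<'E'
from h import *
import sys
n=sys.argv[1];X=[float(v) for v in sys.argv[2:]]
go(X)
c=get_calibration('wrist');E=c['extrinsics']
cv2.imwrite(f'pics/{n}.png',camera('wrist')[150:350,150:350,::-1].repeat(3,0).repeat(3,1))
t=read_state()['tcp_pos']
for p in [(X[0],X[1],19),(X[0],X[1],40),t+[0,0,8.4]]:
    q=E[:3,:3]@np.array(p)+E[:3,3];print(p,'crop',3*(c['fx']*q[0]/q[2]+c['cx']-150),3*(c['fy']*q[1]/q[2]+c['cy']-150))
E
python3 look.py w11 671.8 86 10
```

```text
t 14.475 tcp [672.5  86.7  55. ] need cm [-0.08 -0.07  4.5 ] turn [ 0.15 -0.03 -0.01] w 43.6 F [-0.1 -0.3 -0.7]
(671.8, 86.0, 19) crop 306.0011733636999 172.09175740041948
(671.8, 86.0, 40) crop 305.38532468118365 210.91563771264708
[672.4239141   86.70792929  63.19807291] crop 307.40346603637687 260.43931328593493
```

View pics/w11.png

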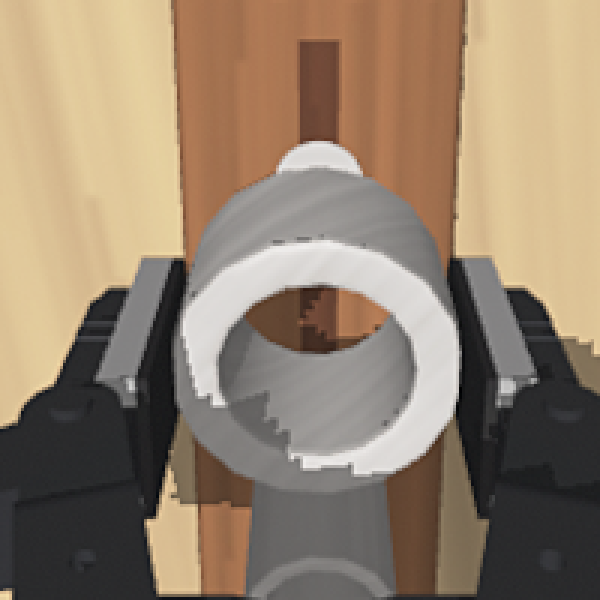

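Washer and sleeve are aligned at column 320. The washer sits about 2 mm toward -y, so I'll correct that and lower.

step_arm:
  motion: "0 0 0 -0.2 0 1.7 1;0 0 0 0 0 1.7 1;0 0 0 0 0 0.6 1;0 0 0 0 0 0 1;0 0 0 0 0 0.3 1"

```text
time: 15.15
tcp_pos: [672.0, 84.6, 10.6]
tcp_rot: [0.753, 0.659, 0.0, 0.0]
force: [1.4, 1.2, -0.7]
grip_width: 43.5
```

step_arm:
  motion: "0 0 0 0 0 0.2 1;0 0 0 0 0 0 1;0 0 0 0 0 0 1;0 0 0 0 0 0 1"

```text
time: 15.65
tcp_pos: [672.1, 84.6, 9.5]
tcp_rot: [0.753, 0.659, 0.001, 0.0]
force: [-3.1, -0.8, 6.3]
grip_width: 43.7
```

Contact (6 N). Releasing.

step_arm:
  motion: "0 0 0 0 0 0 0;0 0 0 0 0 0 0;0 0 0 0 0 0 0;0 0 0 0 0 -4 0;0 0 0 0 0 -5 0"

```text
time: 16.27
tcp_pos: [669.8, 84.4, 96.9]
tcp_rot: [0.753, 0.659, -0.002, -0.001]
force: [1.3, -0.2, -0.1]
grip_width: 85.3
```

step_arm:
  motion: "0 0 0 0 0 -2.5 0;0 0 0 0 0 0 0;0 0 0 0 0 0 0"

```text
time: 16.65
tcp_pos: [670.5, 84.5, 121.4]
tcp_rot: [0.753, 0.659, -0.001, -0.001]
force: [-0.2, -0.4, -1.5]
grip_width: 85.5
```

```bash
python3 -c "
from h import *
go((438.5,-76,120))
cv2.imwrite('pics/w12.png',camera('wrist')[:,:,::-1])
"
```

```text
t 16.65 tcp [670.5  84.5 121.4] need cm [-18.98 -20.87   0.19] turn [-0.11  0.02 -0.02] w 85.5 F [-0.2 -0.4 -1.5]
```

View pics/w12.png

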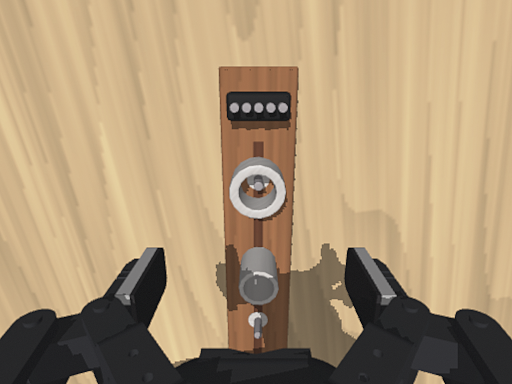

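sleeve_46 sits on the far peg. Next is sleeve_40.

step_arm:
  motion: "0 0 0 -3.8 -4.2 0 0;0 0 0 -3.8 -4.2 0 0;0 0 0 -3.8 -4.2 0 0;0 0 0 -3.8 -4.2 0 0;0 0 0 -3.8 -4.1 0 0"

```text
time: 17.32
tcp_pos: [436.3, -76.5, 121.1]
tcp_rot: [0.752, 0.659, -0.001, -0.001]
force: [0.5, -1.4, 0.5]
grip_width: 85.1
```

step_arm:
  motion: "0 0 0 0 0 1 0;0 0 0 0 0 0 0;0 0 0 0 0 0 0"

```text
time: 17.7
tcp_pos: [439.4, -75.5, 112.6]
tcp_rot: [0.752, 0.659, -0.0, -0.0]
force: [0.1, 0.6, 0.4]
grip_width: 85.2
```

```bash
python3 -c "
from h import *
go((438.5,-76,8))
c=get_calibration('wrist');E=c['extrinsics']
for p in [(438.5,-76,66)]:
    q=E[:3,:3]@np.array(p)+E[:3,3];print(p,c['fx']*q[0]/q[2]+c['cx'],c['fy']*q[1]/q[2]+c['cy'])
cv2.imwrite('pics/w13.png',camera('wrist')[:,:,::-1])
"
```

```text
t 17.7 tcp [439.4 -75.5 112.6] need cm [-0.07 -0.07 10.46] turn [-0.06 -0.02  0.03] w 85.2 F [0.1 0.6 0.4]
(438.5, -76, 66) 251.97092117330953 201.4986493747146
```

View pics/w13.png

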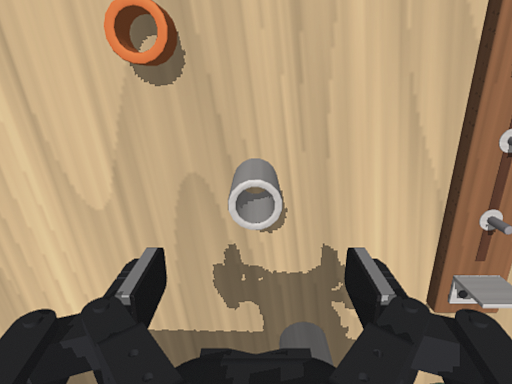

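Ring centred at (256,204), on axis. Descending and gripping.

step_arm:
  motion: "0 0 0 -0.1 0 4 0;0 0 0 0 0 3.5 0;0 0 0 0 0 2.9 0;0 0 0 0 0 0 0;0 0 0 0 0 0 1"

```text
time: 18.38
tcp_pos: [439.9, -77.0, 10.1]
tcp_rot: [0.752, 0.659, 0.0, 0.0]
force: [0.6, 0.1, -0.7]
grip_width: 70.0
```

step_arm:
  motion: "0 0 0 0 0 0 1;0 0 0 0 0 0 1;0 0 0 0 0 0 1;0 0 0 0 0 0 1"

```text
time: 18.88
tcp_pos: [440.4, -77.4, 10.8]
tcp_rot: [0.753, 0.659, 0.001, 0.001]
force: [-0.4, 0.8, 6.2]
grip_width: 38.8
```

step_arm:
  motion: "0 0 0 0 0 -2 1;0 0 0 0 0 -4 1;0 0 0 0 0 -5 1;0 0 0 0 0 0 1;0 0 0 0 0 0 1"

```text
time: 19.5
tcp_pos: [438.8, -77.1, 118.9]
tcp_rot: [0.753, 0.659, 0.0, 0.0]
force: [-0.7, 0.1, -1.7]
grip_width: 39.1
```

```bash
python3 look.py w14 641.8 -137 120
```

```text
t 19.5 tcp [438.8 -77.1 118.9] need cm [-3.25 20.91 -0.09] turn [ 0.03  0.01 -0.02] w 39.1 F [-0.7  0.1 -1.7]
(641.8, -137.0, 19) crop 1002.4345125931852 187.56432742684518
(641.8, -137.0, 40) crop 1054.3588342639782 217.16833384334723
[438.12211501 -76.87665406 126.36120281] crop 303.60016080732214 257.86763240431947
```

View pics/w14.png

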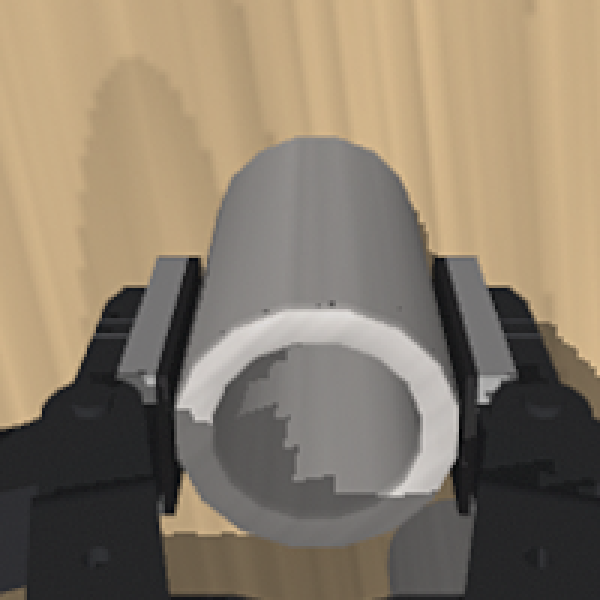

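step_arm:
  motion: "0 0 0 -0.8 5.2 0 1;0 0 0 -0.8 5.2 0 1;0 0 0 -0.8 5.2 0 1;0 0 0 -0.9 5.3 0 1;0 0 0 0 0 3 1"

```text
time: 20.18
tcp_pos: [645.5, -139.0, 88.4]
tcp_rot: [0.753, 0.658, 0.001, 0.001]
force: [-0.4, 0.0, -2.0]
grip_width: 38.8
```

step_arm:
  motion: "0 0 0 0 0 1.3 1;0 0 0 0 0 0 1;0 0 0 0 0 0 1;0 0 0 0 0 0 1"

```text
time: 20.68
tcp_pos: [642.3, -137.7, 77.8]
tcp_rot: [0.753, 0.659, 0.001, 0.001]
force: [-0.3, 0.6, -2.1]
grip_width: 38.3
```

```bash
python3 look.py w15 641.8 -137.5 28
```

```text
t 20.675 tcp [ 642.3 -137.7   77.8] need cm [ 0.01 -0.07  4.98] turn [ 0.15  0.02 -0.02] w 38.3 F [-0.3  0.6 -2.1]
(641.8, -137.5, 19) crop 306.65318511448965 133.8222067665336
(641.8, -137.5, 40) crop 306.14353423015484 165.30613513682675
[ 642.34024326 -137.67084345   86.10743935] crop 307.6815186432077 260.67426291543944
```

View pics/w15.png

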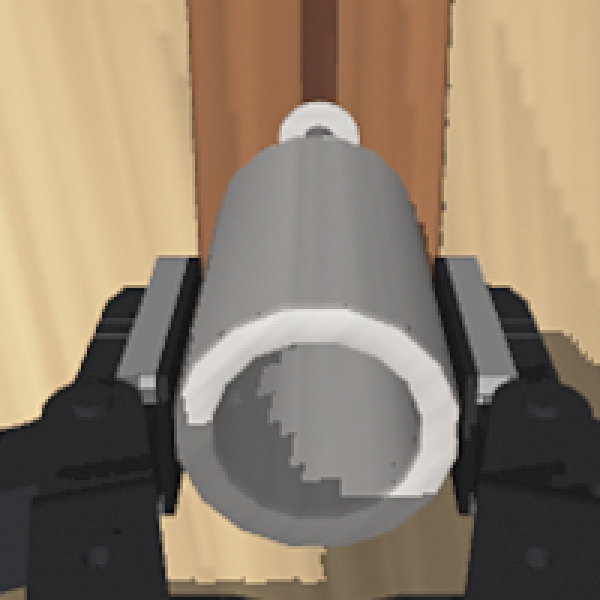

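Aligned (washer column 319, sleeve 318). Lowering.

step_arm:
  motion: "0 0 0 -0.1 0 1.8 1;0 0 0 0 0 1.8 1;0 0 0 0 0 0.9 1;0 0 0 0 0 0 1;0 0 0 0 0 0 1"

```text
time: 21.35
tcp_pos: [641.2, -138.5, 30.3]
tcp_rot: [0.753, 0.659, -0.0, -0.0]
force: [-0.0, -0.3, -2.4]
grip_width: 38.5
```

step_arm:
  motion: "0 0 0 0 0 0.3 1;0 0 0 0 0 0 1;0 0 0 0 0 0 1"

```text
time: 21.72
tcp_pos: [641.8, -138.6, 28.9]
tcp_rot: [0.753, 0.659, 0.0, 0.0]
force: [-2.9, 1.5, 5.7]
grip_width: 38.7
```

step_arm:
  motion: "0 0 0 0 0 0 0;0 0 0 0 0 0 0;0 0 0 0 0 0 0;0 0 0 0 0 -4 0;0 0 0 0 0 -5 0"

```text
time: 22.35
tcp_pos: [640.1, -138.1, 117.0]
tcp_rot: [0.753, 0.659, -0.001, -0.002]
force: [1.1, 0.3, 0.4]
grip_width: 85.2
```

step_arm:
  motion: "0 0 0 0 0 -2 0;0 0 0 0 0 0 0;0 0 0 0 0 0 0"

```text
time: 22.72
tcp_pos: [640.3, -138.1, 135.6]
tcp_rot: [0.753, 0.659, -0.001, -0.001]
force: [-0.3, -0.4, -0.4]
grip_width: 85.2
```

```bash
python3 -c "
from h import *
go((465,-267,120))
cv2.imwrite('pics/w16.png',camera('wrist')[:,:,::-1])
"
```

```text
t 22.725 tcp [ 640.3 -138.1  135.6] need cm [-15.1  -15.66   1.6 ] turn [-0.18 -0.03 -0.03] w 85.2 F [-0.3 -0.4 -0.4]
```

View pics/w16.png

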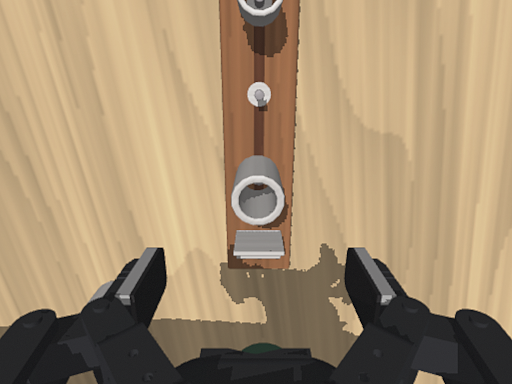

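sleeve_40 stands on the peg beside the bracket. Next is sleeve_52. The tin stays well clear in +x/-y.

step_arm:
  motion: "0 0 0 -3.8 -3.9 0 0;0 0 0 -3.8 -3.9 0 0;0 0 0 -3.8 -3.9 0 0;0 0 0 -3.7 -3.9 0 0;0 0 0 0 0 1.5 0"

```text
time: 23.4
tcp_pos: [464.2, -269.4, 122.0]
tcp_rot: [0.754, 0.657, -0.001, -0.0]
force: [0.8, -0.4, 0.1]
grip_width: 85.3
```

step_arm:
  motion: "0 0 0 0 0 0.5 0;0 0 0 0 0 0 0;0 0 0 0 0 0 0"

```text
time: 23.78
tcp_pos: [467.6, -266.8, 117.9]
tcp_rot: [0.752, 0.659, 0.0, -0.0]
force: [0.8, 0.4, 0.6]
grip_width: 85.5
```

```bash
python3 -c "
from h import *
go((465,-267,0))
c=get_calibration('wrist');E=c['extrinsics']
for p in [(465,-267,54)]:
    q=E[:3,:3]@np.array(p)+E[:3,3];print(p,c['fx']*q[0]/q[2]+c['cx'],c['fy']*q[1]/q[2]+c['cy'])
cv2.imwrite('pics/w17.png',camera('wrist')[:,:,::-1])
"
```

```text
t 23.775 tcp [ 467.6 -266.8  117.9] need cm [-0.06 -0.25 11.79] turn [-0.01 -0.01  0.06] w 85.5 F [0.8 0.4 0.6]
(465, -267, 54) 249.87391876182008 193.1972313629568
```

View pics/w17.png

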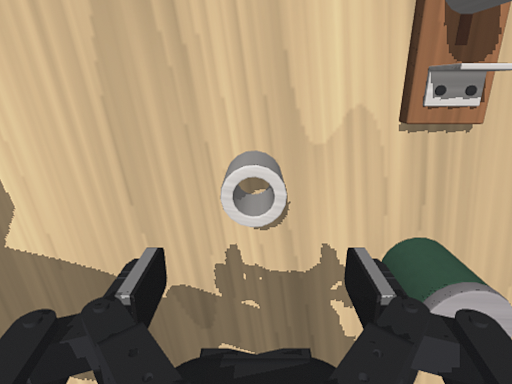

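```bash
python3 -c "
from h import *
print(planez(get_calibration('top'),(412,157),87))"
```

```text
[ 612.1065544  -385.01665308   87.        ]
```

The tin is at about (612, -385), over 140 mm from the nearest finger. Descending and gripping.

step_arm:
  motion: "0 0 0 -0.1 -0.2 4 0;0 0 0 0 0 4 0;0 0 0 0 0 3.5 0;0 0 0 0 0 0 0;0 0 0 0 0 0 0"

```text
time: 24.45
tcp_pos: [465.9, -268.6, 4.6]
tcp_rot: [0.752, 0.659, 0.0, 0.001]
force: [0.2, -0.9, 0.6]
grip_width: 85.9
```

step_arm:
  motion: "0 0 0 0 0 0 1;0 0 0 0 0 0 1;0 0 0 0 0 0 1;0 0 0 0 0 0 1"

```text
time: 24.95
tcp_pos: [466.2, -269.2, 5.1]
tcp_rot: [0.753, 0.659, 0.0, 0.002]
force: [-1.2, 1.6, 8.3]
grip_width: 50.2
```

step_arm:
  motion: "0 0 0 0 0 -2 1;0 0 0 0 0 -4 1;0 0 0 0 0 -5 1;0 0 0 0 0 -1.5 1;0 0 0 0 0 0 1"

```text
time: 25.58
tcp_pos: [465.5, -268.7, 129.1]
tcp_rot: [0.753, 0.659, 0.0, 0.001]
force: [-0.3, -0.1, -2.2]
grip_width: 50.3
```

```bash
python3 look.py w18 651.1 -67 130
```

```text
t 25.575 tcp [ 465.5 -268.7  129.1] need cm [22.46 15.72 -0.08] turn [ 0.14  0.07 -0.03] w 50.3 F [-0.3 -0.1 -2.2]
(651.1, -67.0, 19) crop 1004.4404622877272 -882.6399593638016
(651.1, -67.0, 40) crop 1076.314506569141 -952.8896129775769
[ 464.47036187 -268.02452626  135.66272086] crop 301.7746746308726 253.3943532916211
```

View pics/w18.png

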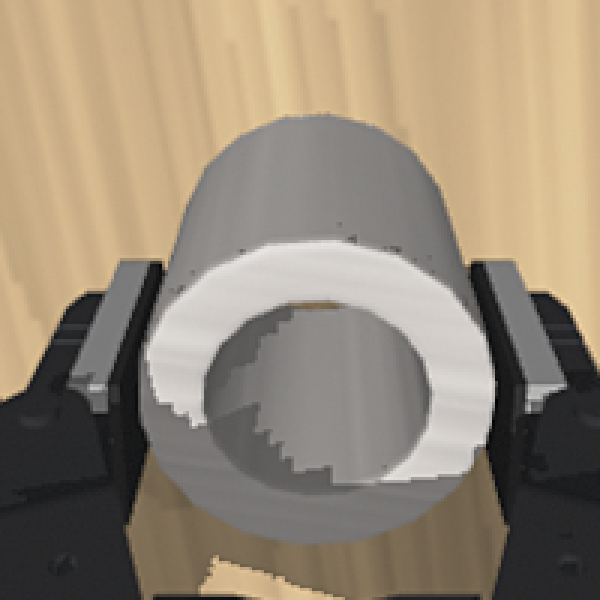

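Held. Moving over the second peg at height.

step_arm:
  motion: "0 0 0 4.5 3.15 0 1;0 0 0 4.5 3.15 0 1;0 0 0 4.5 3.15 0 1;0 0 0 4.5 3.15 0 1;0 0 0 4.45 3.1 0 1"

```text
time: 26.25
tcp_pos: [649.5, -64.7, 124.5]
tcp_rot: [0.753, 0.659, -0.001, -0.002]
force: [0.5, -0.4, -1.7]
grip_width: 50.6
```

step_arm:
  motion: "0 0 0 0 0 0 1;0 0 0 0 0 3.5 1;0 0 0 0 0 2 1;0 0 0 0 0 0 1;0 0 0 0 0 0 1"

```text
time: 26.88
tcp_pos: [650.3, -67.0, 73.6]
tcp_rot: [0.753, 0.658, 0.0, 0.0]
force: [0.2, 0.5, -0.9]
grip_width: 50.6
```

```bash
python3 look.py w19 651.1 -67 23
```

```text
t 26.875 tcp [650.3 -67.   73.6] need cm [0.01 0.08 5.06] turn [ 0.02  0.   -0.06] w 50.6 F [ 0.2  0.5 -0.9]
(651.1, -67.0, 19) crop 312.6556751828356 139.6772029309772
(651.1, -67.0, 40) crop 312.5062970969842 172.28630629348373
[650.90396673 -67.01634425  82.79689295] crop 311.0311101680964 262.62984242469963
```

View pics/w19.png

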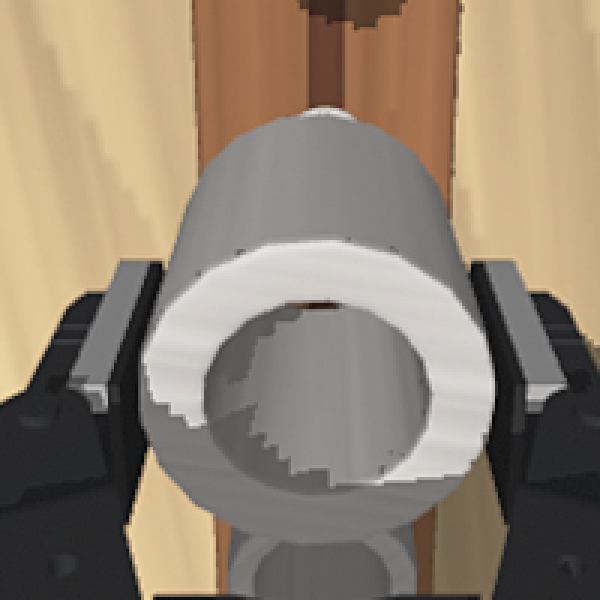

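Washer column 326 against sleeve 318, so +1.5 mm in tool y, then lower.

step_arm:
  motion: "0 0 0 0 0.15 1.8 1;0 0 0 0 0 1.8 1;0 0 0 0 0 0.9 1;0 0 0 0 0 0 1;0 0 0 0 0 0 1"

```text
time: 27.55
tcp_pos: [651.9, -66.7, 28.3]
tcp_rot: [0.753, 0.659, 0.0, 0.0]
force: [0.5, 0.1, -0.6]
grip_width: 50.4
```

step_arm:
  motion: "0 0 0 0 0 0.3 1;0 0 0 0 0 0 1;0 0 0 0 0 0 1"

```text
time: 27.92
tcp_pos: [651.8, -66.7, 25.2]
tcp_rot: [0.753, 0.659, 0.0, 0.0]
force: [-1.1, 0.7, -1.9]
grip_width: 50.4
```

step_arm:
  motion: "0 0 0 0 0 0.2 1;0 0 0 0 0 0 1;0 0 0 0 0 0 1"

```text
time: 28.3
tcp_pos: [651.9, -66.7, 23.3]
tcp_rot: [0.753, 0.659, 0.0, 0.0]
force: [-0.0, -1.1, 0.3]
grip_width: 50.3
```

step_arm:
  motion: "0 0 0 0 0 0.1 1;0 0 0 0 0 0 1;0 0 0 0 0 0 1"

```text
time: 28.68
tcp_pos: [652.0, -66.7, 23.2]
tcp_rot: [0.753, 0.659, 0.0, 0.0]
force: [-3.7, 0.5, 8.2]
grip_width: 50.2
```

Contact. Releasing and rising.

step_arm:
  motion: "0 0 0 0 0 0 0;0 0 0 0 0 0 0;0 0 0 0 0 0 0;0 0 0 0 0 -4 0;0 0 0 0 0 -5 0"

```text
time: 29.3
tcp_pos: [650.1, -66.4, 110.9]
tcp_rot: [0.753, 0.659, -0.001, -0.002]
force: [1.3, -0.7, 1.0]
grip_width: 85.5
```

step_arm:
  motion: "0 0 0 0 0 -5 0;0 0 0 0 -5 -1 0;0 0 0 0 -5 0 0;0 0 0 0 -5 0 0;0 0 0 0 0 0 0"

```text
time: 29.92
tcp_pos: [499.2, -46.1, 170.6]
tcp_rot: [0.753, 0.659, -0.001, -0.001]
force: [0.6, -0.2, 0.5]
grip_width: 85.4
```

step_arm:
  motion: "0 0 0 0 -5 0 0;0 0 0 0 -3 0 0;0 0 0 0 0 0 0;0 0 0 0 0 0 0"

```text
time: 30.42
tcp_pos: [425.0, -36.5, 172.7]
tcp_rot: [0.753, 0.659, 0.001, 0.001]
force: [0.6, -0.5, 0.8]
grip_width: 85.3
```

```bash
python3 -c "
from h import *
t=camera('top')[:,:,::-1];s=camera('scene')[:,:,::-1]
cv2.imwrite('pics/tf.png',cv2.resize(t[115:185,185:435],None,fx=3.2,fy=3.2,interpolation=cv2.INTER_CUBIC))
cv2.imwrite('pics/sf.png',cv2.resize(s[110:300,110:310],None,fx=3,fy=3,interpolation=cv2.INTER_CUBIC))
print(read_state()['force'])"
```

```text
[0.81492034 0.51242828 0.24102966]
```

View pics/tf.png

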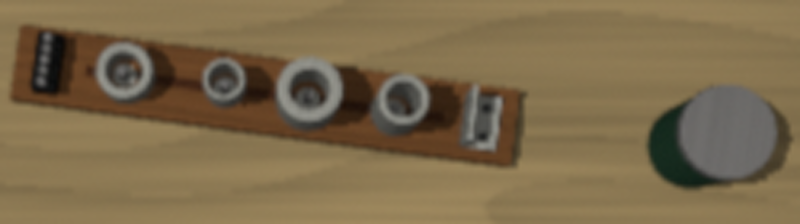

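View pics/sf.png

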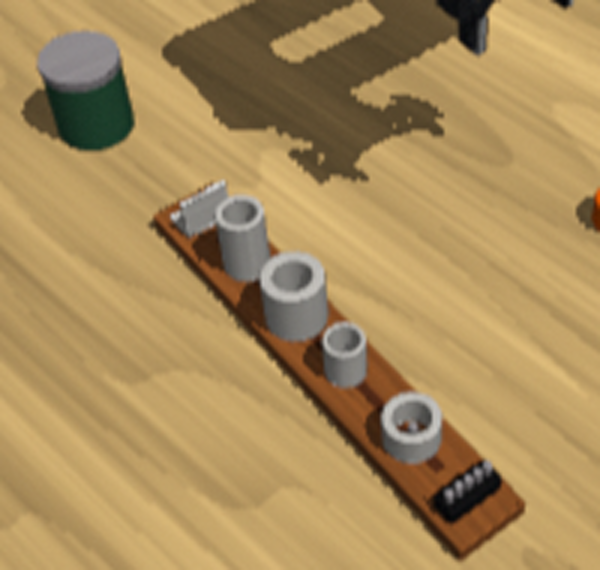

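All four stand in order. I'll check the rim positions once before handing in.

Run:
```python
from h import *
T=get_calibration("top");S=get_calibration("scene")
P={"46":(671.4,85.5),"34":(660.4,2),"52":(651.2,-66),"40":(641.8,-137)}
for n,a,b,h in [("46",(125,71),(411,417),48),("34",(224,81),(344,341),60),("52",(310,92),(294,277),72),("40",(404,102),(241,213),84)]:
    p,r=tri([(T,un(a,3.2,(185,115))),(S,un(b,3,(110,110)))]);print(n,p.round(1),"exp z",h,"off peg",round(np.hypot(*(p[:2]-P[n])),1))
sign_off()
```

```text
46 [670.1  82.6  45.2] exp z 48 off peg 3.2
34 [660.    2.   55.8] exp z 60 off peg 0.4
52 [648.7 -65.9  67.2] exp z 72 off peg 2.5
40 [ 638.6 -138.3   80. ] exp z 84 off peg 3.5
the job is handed in; nothing more can be done
```

All four sleeves are on the peg rail in order of height: sleeve_40 next to the bracket, then sleeve_52, sleeve_34 and sleeve_46. The job was handed in at about 30.5 s with the gripper open and clear.

**Final checks:** Triangulated from the top and scene pictures, the rim centres lie 0.4 to 3.5 mm from their pegs, inside the limits of 10.5 to 13.5 mm. All four stand upright in the pictures. The tin shows standing with nothing having come near it. I judged it by eye and did not measure it again.

**Disagreements:**
- **First grasp:** it closed on air above sleeve_34. In the pictures the fingertips were about 30 to 35 mm further back than the stated tool geometry gives. I measured their height from the pictures and used that from then on.
- **Rim heights:** the final measurements came out 3 to 5 mm below what the sizes imply (45, 56, 67 and 80 mm against 48, 60, 72 and 84). The first measurements of the standing sleeves were low by a similar 1 to 5 mm, so I put it down to reading and calibration error. The contact force at each placing came at the expected height.

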